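Set out the puck cleaning and gauging kit in its nests

TASK

Set out the kit for the next puck check: put the puck unit, the ring gauge, the roll of yellow tape and the antistatic brush each into the nest on the mat that shows its outline, lying flat inside the rim and roughly centred, the puck's tray square with its nest and the brush along its nest. Leave the marker pen where it lies.

Things in the scene. Friction and masses are not known exactly. Their poses are not given: they have to be found in the camera images.
- puck: Detector puck unit on its tray, the only one on the open bench, lying beyond the mat (others stand in the big totes at the sides and are not meant): white square tray with cut corners, 69x69x9 mm, and in its middle an upright round puck of 46 to 48 mm diameter with a black top, 34 mm high in all; 85 g. Grip it round the puck, between 12 and 32 mm above its underside. Origin at the centre of its underside, x and y along the tray's sides, z up.
- gauge: Plain grey metal ring gauge lying flat: outer diameter 52 mm, bore about 20 mm, 14 mm high; 120 g. Can be gripped across its outside. Origin at the centre of its underside, z up.
- tape: Roll of yellow marking tape lying flat: outer diameter 63 mm, 19 mm high; 60 g. Grip it across its outside (its core counts as solid). Origin at the centre of its underside, z up.
- brush: Antistatic brush lying flat: slim black stick with a yellow end, 148 mm long, 16 mm wide, 16 mm high; 20 g. Origin under its middle; y along its length, z up.
- nest_puck: Fixed low square nest on the dark mat: dark rim, pale blue-grey floor, on it the flat outline of the puck unit (white square with a black disc). Inside of the rim 83x83 mm, x and y along its sides. Origin at the centre of its underside (on the mat, 2 mm above the bench); its floor is 2 mm above the origin, its rim 5 mm above it and 4 mm wide. The puck unit fits square, any of the four ways round.
- nest_gauge: Fixed low round nest on the dark mat: dark rim, pale blue-grey floor, on it the flat outline of the ring gauge (grey ring). Inside diameter 66 mm. Origin at the centre of its underside (on the mat, 2 mm above the bench); its floor is 2 mm above the origin, its rim 5 mm above it and 4 mm wide. 
- nest_tape: Fixed low round nest on the dark mat: dark rim, pale blue-grey floor, on it the flat outline of the tape roll (yellow ring). Inside diameter 77 mm. Origin at the centre of its underside (on the mat, 2 mm above the bench); its floor is 2 mm above the origin, its rim 5 mm above it and 4 mm wide. 
- nest_brush: Fixed low long narrow nest on the dark mat: dark rim, pale blue-grey floor, on it the flat outline of the brush (black bar with a yellow end). Inside of the rim 162 mm along x and 30 mm along y. Origin at the centre of its underside (on the mat, 2 mm above the bench); its floor is 2 mm above the origin, its rim 5 mm above it and 4 mm wide. The brush may lie in it either way round.
- pen: Bystander, to be left alone: marker pen, white barrel with a black cap, 139 mm long, 18 mm thick, lying among the things. Origin under its middle; y along its length. Also mind: the screw feeder behind the mat at the left (127 mm high) and its black cord, which hangs from above at its left (come in close to the base); the tall wire basket right of the mat; the carton, 62 mm high, left of it.
Mind the look-alikes: they are no part of the job. What is meant by the gauge is not green or turquoise, and is the larger of those in its own colour.

How it is judged:
By the outcome, as a careful person would: the job done as asked, in the order asked, and still so for the second after the job is handed in, with the robot touching nothing.
It also fails if it takes over 93 s, if anything falls off the work surface, if the arm or the gripper's body presses on something with over 40 N, if the wrist force passes 120 N, or if a joint passes its speed limit or range.

ROBOT

A 6-joint arm with a two-finger parallel gripper is mounted at the origin on a cart in front of the work surface, level with it; the furniture and walls round the work are solid. World frame = base frame: x ahead of the robot, y to its left, z up, the work surface at z = 0. Lengths are in mm, angles in rad, forces in N, time in s.
With the tool pointing down it reaches from about 300 to 875 mm from the base axis. Payload 4.2 kg.
Tool frame: the origin (TCP) lies midway between the tips of the shut fingers; the grasp point (between the pads) lies 19 mm behind it; z points along the fingers, x is the direction in which the jaws open and shut, and the axes are right-handed (so a half turn about z gives the same grasp; the last joint's range is limited). The gripper opens to 85 mm and grips with 20 to 120 N. Pads are 22 mm wide; open, the fingers measure 114 mm over their backs; the gripper's body (76 mm by 85 mm) begins 54 mm behind the grasp point. The pads swing forward as they close: fully open they stand 13 mm farther back than shut.
Start: joints at [1.151, 0.32, 1.565, -0, 1.257, -0.02], TCP at [223.813, 529.669, 231.338] pointing down, gripper open.
Joint ranges: [-3.11, 3.11], [-0.84, 2.01], [0.21, 2.61], [-1.34, 4.49], [0.05, 2.63], [-2.56, 2.56]. Speed limits (rad/s): [2.57, 2.57, 3.14, 3.14, 3.14, 3.14].

INTERFACE

Orientations are given as a unit quaternion [w, x, y, z].
In Python, from plant import bot gives the robot as it stands. The module is installed in compiled form; this text tells all that it offers. Calls block until the motion is done:
- bot.reach(position, orientation): joint-space move of the TCP to a pose.
- bot.move_straight(position, orientation=None, velocity=150): straight line of the TCP; orientation=None keeps the orientation; velocity is the mean speed in mm/s.
- bot.goto_joints(angles): joint-space move.
- bot.set_gripper(opening): finger opening in mm; the grip force is fixed at half the most; returns when the fingers have stopped.
- bot.pause(seconds).
- bot.solve_ik(position, orientation): joint angles nearest the present ones, or None.
- bot.snapshot(name): name is "scene" or "top"; returns the picture (384x512x3 uint8, red, green, blue); there is no depth.
- bot.camera_params(name): a dict with "mtx" (3x3 intrinsics, pixels), "D" ([k1, k2, p1, p2, k3] as OpenCV has them; the pictures are not rectified), "T" (4x4, takes a point from camera to world coordinates). Camera axes: x right, y down, z forward; pixel columns grow to the right and rows downward; lengths in mm; the calibration is good to about 2 mm. A picture is of the moment at which its call begins. camera_params takes no time and is no camera call.
A pose or a line that the arm cannot do raises bot.IKError and nothing moves.
- bot.sign_off(): hands the job in, once; it reports no verdict.
Readings, each from a call of its own:
- bot.current_t(): time.
- bot.current_q(): joint angles.
- bot.current_joint_velocities(): joint speeds.
- bot.current_joint_efforts(): joint torques, N m.
- bot.current_position(): TCP position.
- bot.current_tool_rot(): TCP orientation.
- bot.current_ft_force(): force on the tool from outside, world axes, zero at the start.
- bot.current_ft_torque(): the same for the moment, N m.
- bot.current_finger_gap(): finger opening in mm.
Only numpy, scipy, OpenCV 4.12 (cv2) and the standard library are available. Lean on these libraries where they do the work, as an engineer would, in place of code of your own. Each camera call takes 0.05 s, during which the arm holds its last target. There are 200 camera calls.

## Working session

There is one attempt and no reset: what is moved stays moved. The work goes in short steps, each a Python script; the robot and the scene stay as the last script left them, time stands still between calls to the robot, and variables do not carry over. Pictures are saved under pics/ and viewed, about 12 in all and at most 16, crops included, and the job is handed in when it is done.

```bash
mkdir -p pics
python3 - <<'E'
from plant import bot
import cv2,numpy as np
for n in("scene","top"):
    im=bot.snapshot(n); np.save(f"pics/{n}0.npy",im); cv2.imwrite(f"pics/{n}0.png",cv2.resize(im[:,:,::-1],(800,600),interpolation=cv2.INTER_CUBIC))
    p=bot.camera_params(n); print(n,np.round(p["mtx"],1).tolist(),p["D"],np.round(p["T"],3).tolist())
print(bot.current_t(),bot.current_tool_rot())
E
```

```text
scene [[407.5, 0.0, 263.2], [0.0, 407.5, 185.6], [0.0, 0.0, 1.0]] [-0.06826975  0.          0.          0.          0.        ] [[0.835, -0.385, 0.393, 69.324], [-0.55, -0.56, 0.62, -745.29], [-0.018, -0.734, -0.679, 963.667], [0.0, 0.0, 0.0, 1.0]]
top [[405.3, 0.0, 254.3], [0.0, 405.3, 187.8], [0.0, 0.0, 1.0]] [0.00292646 0.         0.         0.         0.        ] [[0.029, -0.997, 0.075, 528.622], [-1.0, -0.029, -0.001, 119.923], [0.003, -0.075, -0.997, 1064.07], [0.0, 0.0, 0.0, 1.0]]
0.1 [ 4.03347526e-04  8.33448033e-01  5.52597289e-01 -6.70429531e-04]
```

View pics/scene0.png

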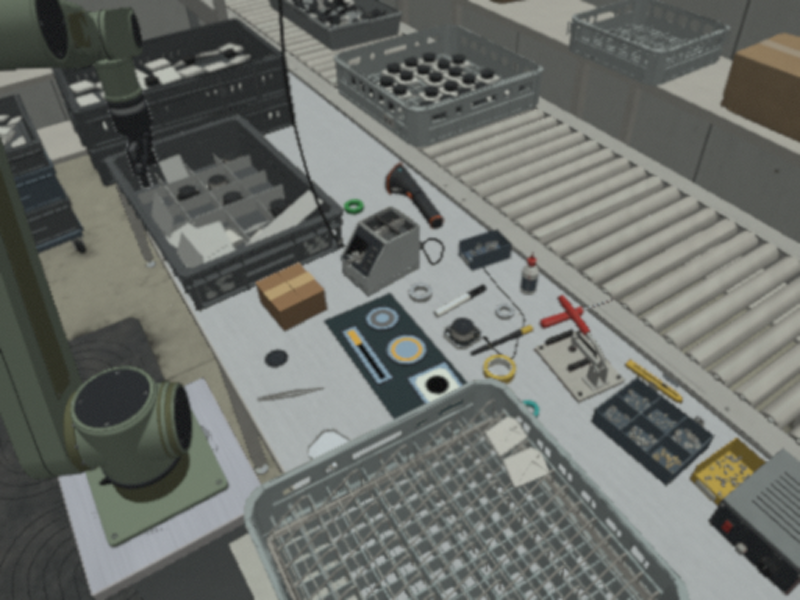

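View pics/top0.png

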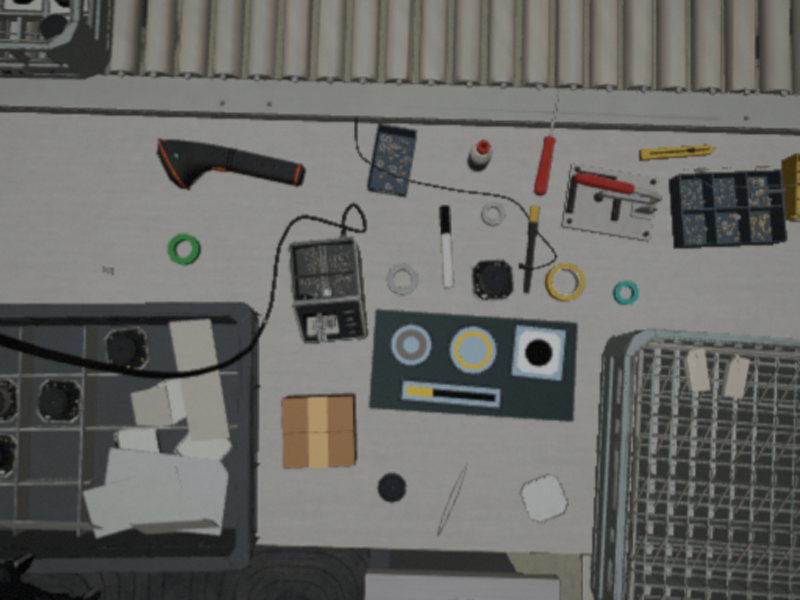

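Candidates (800x600 top view):
- **Puck:** (493,280) on the bench. The pucks in the tote, (125,348) and (60,400), the loose disc (391,487) and the empty tray (545,498) are not it.
- **Gauge:** the larger grey ring (402,278). Not the smaller grey (492,213), green (184,248) or turquoise (626,292).
- **Tape:** (566,282).
- **Brush:** (532,248), not the yellow cutter (678,152) or the pen (446,246).

Next, a close crop to check these.

```bash
cat > h.py <<'E'
import cv2,numpy as np
from plant import bot
def ray(n,uv):
    p=bot.camera_params(n);T=np.array(p["T"])
    q=cv2.undistortPoints(np.float64(uv).reshape(-1,1,2),np.array(p["mtx"]),np.array(p["D"])).reshape(-1,2)
    return T[:3,3],np.c_[q,np.ones(len(q))]@T[:3,:3].T
def plane(n,uv,z):
    o,d=ray(n,uv);return o+d*((z-o[2])/d[:,2])[:,None]
def proj(n,P):
    p=bot.camera_params(n);T=np.linalg.inv(np.array(p["T"]))
    return cv2.projectPoints(np.float64(P).reshape(-1,1,3),cv2.Rodrigues(T[:3,:3])[0],T[:3,3],np.array(p["mtx"]),np.array(p["D"]))[0].reshape(-1,2)
def crop(im,x0,y0,w,h,f,name):
    cv2.imwrite(name,cv2.resize(im[y0:y0+h,x0:x0+w,::-1],None,fx=f,fy=f,interpolation=cv2.INTER_CUBIC))
E
python3 - <<'E'
from h import *
crop(np.load("pics/top0.npy"),230,125,190,150,4,"pics/tc.png")
crop(np.load("pics/scene0.npy"),200,165,170,110,4.5,"pics/sc.png")
E
```

```text
(no output)
```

View pics/tc.png

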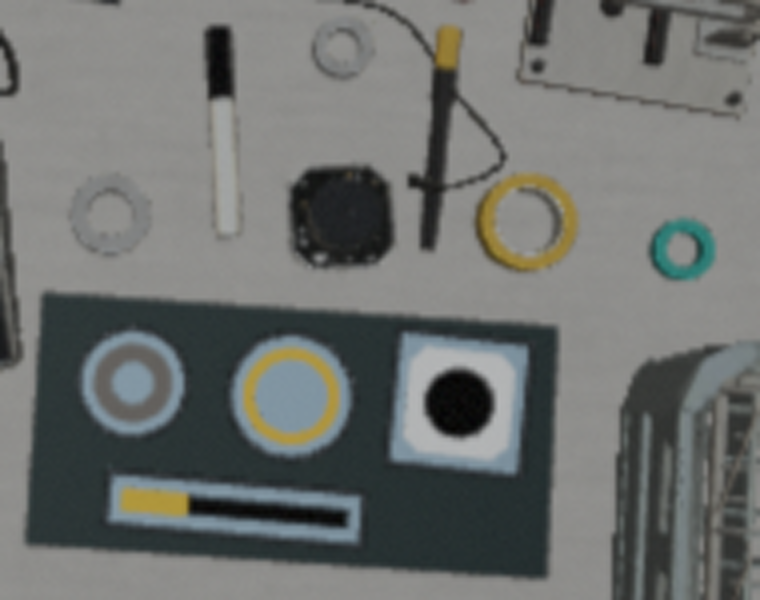

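View pics/sc.png

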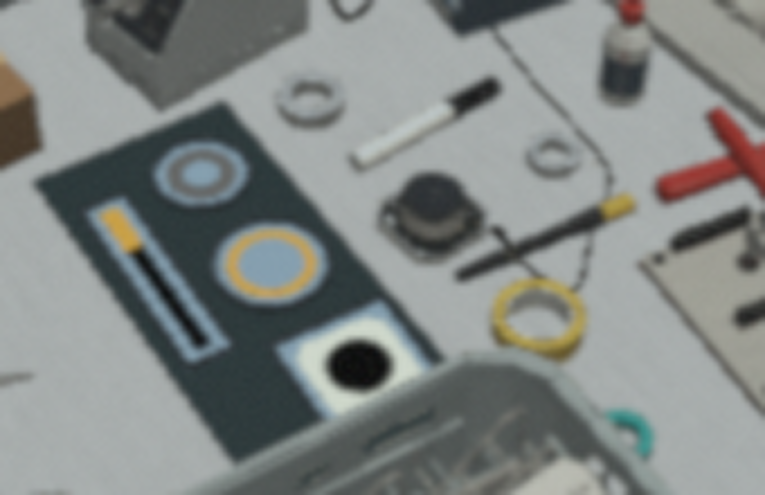

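The crops show:
- **Puck** at crop (342,215): upright and complete, though its tray looks dark rather than white. It is the only unit beyond the mat, so I'll take it.
- **Gauge** at (110,214), **tape** at (528,222).
- **Brush** from (449,28) to (428,249), with a thin cord crossing it at about (455,90) and (432,182).
- **Pen** at (222,130).
- **Nests:** gauge (133,383), tape (291,396), puck (459,402), brush (234,508).

Now I'll measure.

```bash
cat > meas.py <<'E'
from h import *
X0,Y0,F=230,125,4
def full(p): return (np.float64(p)+.5)/F-.5+[X0,Y0]
def run(im,show=True):
    c=cv2.resize(im[Y0:Y0+150,X0:X0+190],None,fx=F,fy=F,interpolation=cv2.INTER_CUBIC)
    hsv=cv2.cvtColor(c,cv2.COLOR_RGB2HSV); g=cv2.cvtColor(c,cv2.COLOR_RGB2GRAY)
    def pick(mask,box):
        m=np.zeros_like(mask);x0,y0,x1,y1=box;m[y0:y1,x0:x1]=mask[y0:y1,x0:x1]
        k=cv2.findContours(m,cv2.RETR_EXTERNAL,cv2.CHAIN_APPROX_NONE)[0]
        return max(k,key=cv2.contourArea)
    yel=cv2.inRange(hsv,(15,110,70),(35,255,255)); dark=cv2.inRange(g,0,75)
    matd=cv2.inRange(g,0,85)
    R={}
    def rect(name,cnt,z):
        r=cv2.minAreaRect(cnt);w=plane("top",full(cv2.boxPoints(r)),z)[:,:2]
        a,b=w[1]-w[0],w[2]-w[1]
        if np.linalg.norm(a)<np.linalg.norm(b):a,b=b,a
        R[name]=w.mean(0); print(name,w.mean(0).round(1),"long",np.linalg.norm(a).round(1),"deg",np.degrees(np.arctan2(a[1],a[0])).round(1),"short",np.linalg.norm(b).round(1))
    def circ(name,cnt,z):
        (x,y),r=cv2.minEnclosingCircle(cnt);e=cv2.fitEllipse(cnt)
        w=plane("top",full([e[0]]),z)[0,:2];R[name]=w;print(name,w.round(1),"px",np.round(e[0],1),np.round(e[1],1))
    circ("tape",pick(yel,(465,160,590,285)),14)
    bm=cv2.morphologyEx(cv2.bitwise_or(dark,yel),cv2.MORPH_OPEN,np.ones((9,9)))
    rect("brush",pick(bm,(400,10,475,265)),12)
    rect("tray",pick(dark,(270,140,405,285)),9)
    puck=cv2.inRange(hsv,(0,0,0),(180,255,255))
    blue=cv2.inRange(hsv,(90,40,110),(125,255,255)); 
    nm=cv2.bitwise_not(matd)
    circ("nest_gauge",pick(nm,(65,315,205,450)),4)
    circ("nest_tape",pick(nm,(215,322,370,470)),4)
    rect("nest_puck",pick(nm,(375,325,540,485)),4)
    rect("nest_brush",cv2.convexHull(pick(cv2.bitwise_or(blue,yel),(95,465,375,555))),4)
    h=cv2.HoughCircles(cv2.GaussianBlur(g[130:300,30:190],(0,0),2),cv2.HOUGH_GRADIENT,1.5,200,param1=40,param2=15,minRadius=34,maxRadius=46)
    if h is not None:
        u=h[0,0,:2]+[30,130];R["gauge"]=plane("top",full([u]),11)[0,:2];print("gauge",R["gauge"].round(1),u,h[0,0,2])
    for n,u,z in(("gauge_hand",(110,214),11),("pucktop_hand",(344,212),34),("pen_end",(228,236),9),("pen_end2",(219,28),9)): print(n,plane("top",full([u]),z)[0,:2].round(1))
    return c
if __name__=="__main__": run(np.load("pics/top0.npy"))
E
python3 meas.py
```

```text
tape [ 635.7 -159. ] px [526.3 222.2] [93.2 98.1]
brush [690.3 -97.6] long 146.9 deg -7.1 short 23.4
tray [636.6 -39. ] long 66.4 deg -85.3 short 64.3
nest_gauge [524.1  94.3] px [132.3 382.5] [103.4 103.8]
nest_tape [518.5  -9.1] px [290.7 395.9] [118.9 120.6]
nest_puck [ 517.2 -118.7] long 85.2 deg -4.8 short 84.7
nest_brush [444.5  25.7] long 162.7 deg -93.4 short 30.9
gauge_hand [633.3 112.1]
pucktop_hand [636.7 -37.1]
pen_end [621.4  34.6]
pen_end2 [758.8  43.7]
```

```bash
cat >> h.py <<'E'
def qa(deg):
    a=np.radians(deg)/2; return np.array([0,np.cos(a),np.sin(a),0])
def tri(us,ut):
    a,d=ray("scene",[us]);b,e=ray("top",[ut]);d=d[0];e=e[0]
    s=np.linalg.lstsq(np.c_[d,-e],b-a,rcond=None)[0];p,q=a+s[0]*d,b+s[1]*e
    return ((p+q)/2).round(0),np.linalg.norm(p-q).round(0)
def st(m=""): print(m,"t",round(bot.current_t(),2),"p",np.round(bot.current_position(),1),"gap",round(bot.current_finger_gap(),1),"F",np.round(bot.current_ft_force(),1),flush=True)
E
python3 - <<'E'
from h import *
from meas import full
v=lambda p:np.float64(p)*.64
print("basket tag", tri(v((487,425)),v((690,352))), tri(v((520,418)),v((707,350))))
for z in(100,150,200): print(z,plane("top",v([(605,350),(640,332),(590,560)]),z)[:,:2].round(0).tolist())
for z in(0,127): print("feeder",plane("top",v([(358,240),(366,335)]),z)[:,:2].round(0).tolist())
b=plane("top",full([(449,28),(428,249),(438.5,138.5)]),10);d=b[0]-b[1];print("brush",b[2],np.degrees(np.arctan2(d[1],d[0])),np.linalg.norm(d))
print("plate corner",plane("top",v([(562,228),(655,240)]),8)[:,:2].round(0).tolist())
q=bot.current_q();print(q)
for R,z in((330,300),(360,300),(380,280)):
    print(bot.solve_ik([R*np.cos(1.171),R*np.sin(1.171),z],bot.current_tool_rot()))
for p,a in(((637,-38,150),4.7),((517,-119,150),-4.6),((690,-97,150),-97),((444,26,150),-3.4),((636,-159,150),25),((633,112,150),0)):print(p,a,bot.solve_ik(p,qa(a)))
E
```

```text
basket tag (array([ 507., -311.,  113.]), np.float64(42.0)) (array([ 528., -335.,  136.]), np.float64(3.0))
100 [[524.0, -199.0], [553.0, -252.0], [214.0, -178.0]]
150 [[525.0, -182.0], [552.0, -233.0], [230.0, -162.0]]
200 [[525.0, -166.0], [551.0, -213.0], [247.0, -147.0]]
feeder [[697.0, 188.0], [537.0, 169.0]]
feeder [[677.0, 180.0], [536.0, 163.0]]
brush [ 689.50821939 -101.89174209   10.        ] -4.598487992498983 147.01489554072012
plate corner [[727.0, -156.0], [711.0, -313.0]]
[ 1.15098952e+00  3.20220557e-01  1.56554193e+00  3.93072587e-05
  1.25739454e+00 -1.99777233e-02]
[ 1.13613081e+00 -1.23520883e-01  1.89865154e+00  1.44406318e-05
  1.36802676e+00 -3.48272109e-02]
[ 1.13903359e+00 -7.11461852e-02  1.85375397e+00  1.91076196e-05
  1.36054958e+00 -3.19255110e-02]
[ 1.14071436e+00 -2.61928103e-02  1.86214299e+00  2.20793383e-05
  1.30720715e+00 -3.02465104e-02]
(637, -38, 150) 4.7 [-7.76063312e-02  4.74508967e-01  1.53083851e+00 -4.44089210e-16
  1.13624518e+00 -1.59636806e-01]
(517, -119, 150) -4.6 [-2.47912317e-01  3.17082270e-01  1.78875977e+00 -4.44089210e-16
  1.03575061e+00 -1.67627171e-01]
(690, -97, 150) -97 [-1.56169591e-01  5.63511898e-01  1.37204983e+00 -4.44089210e-16
  1.20603092e+00  1.53679978e+00]
(444, 26, 150) -3.4 [ 3.26322731e-02  1.90782542e-01  1.97037540e+00 -4.44089210e-16
  9.80434710e-01  9.19734677e-02]
(636, -159, 150) 25 [-2.62521448e-01  5.00585027e-01  1.48520094e+00 -4.44089210e-16
  1.15580668e+00 -6.98853761e-01]
(633, 112, 150) 0 [ 1.57232229e-01  4.81508887e-01  1.51866233e+00 -4.44089210e-16
  1.14142144e+00  1.57232229e-01]
```

```bash
cat >> h.py <<'E'
def pick(x,y,a,tz,opening,up=150):
    bot.set_gripper(opening)
    bot.reach([x,y,up],qa(a)); bot.move_straight([x,y,tz+25],qa(a),velocity=200)
    bot.move_straight([x,y,tz],qa(a),velocity=60); st("down")
    bot.set_gripper(0); st("grip")
    bot.move_straight([x,y,up],qa(a),velocity=200); st("lift")
def place(x,y,a,tz,opening,up=150,go=True):
    bot.reach([x,y,up],qa(a)); bot.move_straight([x,y,tz+20],qa(a),velocity=200)
    bot.move_straight([x,y,tz],qa(a),velocity=50); st("set")
    bot.set_gripper(opening); st("open")
    bot.move_straight([x,y,up],qa(a),velocity=250); st("away")
def look(name):
    im=bot.snapshot("top");np.save(f"pics/{name}.npy",im);crop(im,230,125,190,150,4,f"pics/{name}.png")
E
python3 - <<'E'
from h import *
p=np.array(bot.current_position()); r=bot.current_tool_rot()
R=350;bot.move_straight([R*np.cos(1.171),R*np.sin(1.171),300],r,velocity=250); st()
q=np.array(bot.current_q());q[0]=-.06;q[5]=-.15;bot.goto_joints(q);st()
pick(636.6,-38,4.7,8.5,64)
look("l1")
E
```

```text
t 1.19 p [136.5 323.1 299.7] gap 85.7 F [ 0.3 -0.1 -0.5]
 t 2.66 p [350.8  -8.9 299.5] gap 85.2 F [-0.5 -0.1 -0.1]
down t 5.54 p [636.5 -38.    8.1] gap 64.1 F [-0.3 -0.4  0.3]
grip t 5.85 p [637.2 -38.1   9.2] gap 44.3 F [ 0.5 -0.4  3. ]
lift t 6.71 p [635.6 -37.9 148.5] gap 44.2 F [-0.8 -0.1 -0.8]
```

View pics/l1.png

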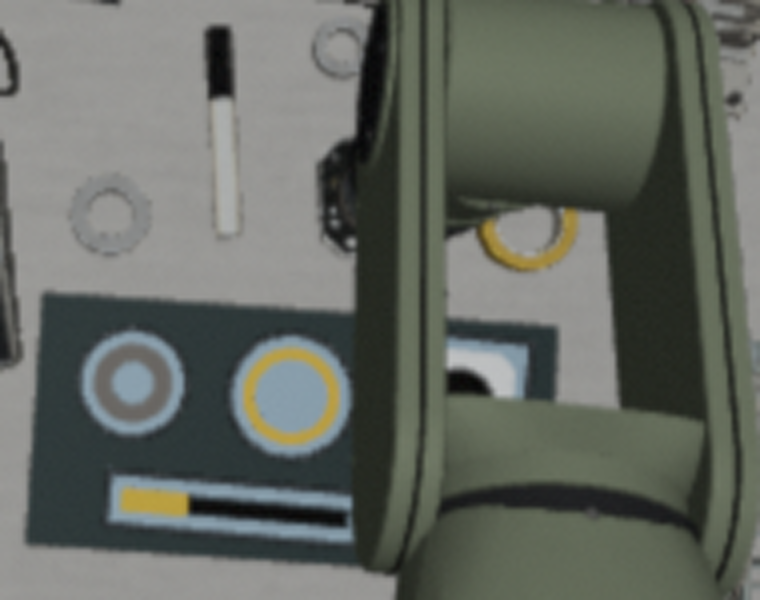

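The puck is gripped: gap 44 mm, about 0.8 N of weight on the wrist. The arm hides it from the top camera. I'll place it and check afterwards.

Run:
```python
from h import *
place(517.2,-118.7,-4.6,13.5,64)
bot.reach([560,112,150],qa(0))
im=bot.snapshot("scene");crop(im,200,165,170,110,4.5,"pics/s2.png")
look("l2")
st()
```

```text
set t 8.68 p [ 517.  -118.7   13.3] gap 44.0 F [ 0.1 -0.6 -1. ]
open t 9.01 p [ 517.3 -118.7   13.5] gap 63.9 F [-0.8 -0.1 -0.4]
away t 9.71 p [ 516.3 -118.5  149. ] gap 64.1 F [-0.5  0.   0.5]
 t 10.74 p [559.8 110.4 149.6] gap 63.9 F [ 0.  -0.4  0.2]
```

View pics/l2.png

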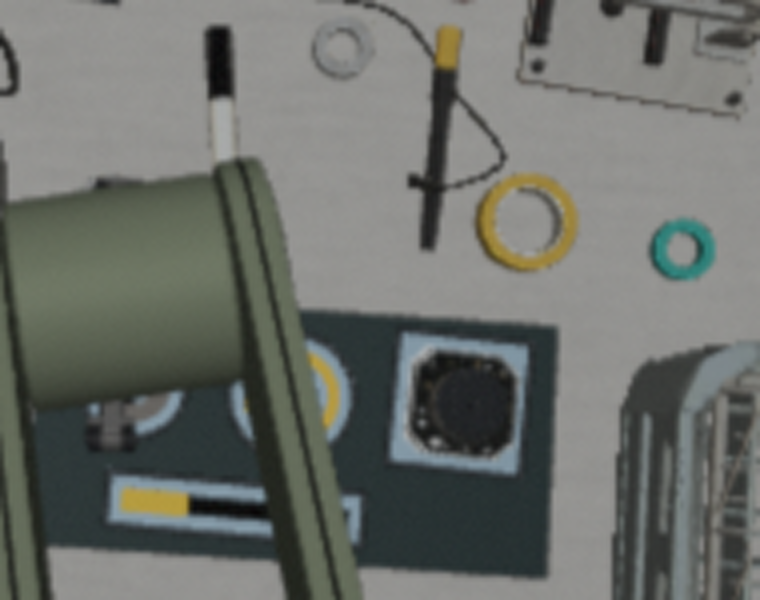

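The puck is in its nest, square and about 2–3 mm off centre (tray at (464,402), nest at (460,402)). Next the gauge and the tape.

Run:
```python
from h import *
pick(633.3,112.1,0,5,66)
place(524.1,94.3,0,9.8,62)
bot.reach([600,-120,150],qa(25))
look("l3")
bot.set_gripper(76)
st()
```

```text
down t 12.67 p [633.2 112.1   4.6] gap 65.9 F [1.2 0.1 0.7]
grip t 12.97 p [633.8 112.2   5.9] gap 48.1 F [-0.7  0.1  4.3]
lift t 13.85 p [632.2 111.9 148.3] gap 47.7 F [ 0.7  0.8 -1.6]
set t 15.67 p [524.   94.3  10. ] gap 47.5 F [0.4 0.  2.3]
open t 15.96 p [524.1  94.3   9.7] gap 61.8 F [-0.1 -0.4  0.1]
away t 16.67 p [523.2  94.1 149. ] gap 62.1 F [ 0.2  0.7 -0.5]
 t 17.92 p [ 600.  -119.1  150.2] gap 76.0 F [-0.3 -0.6 -0.5]
```

View pics/l3.png

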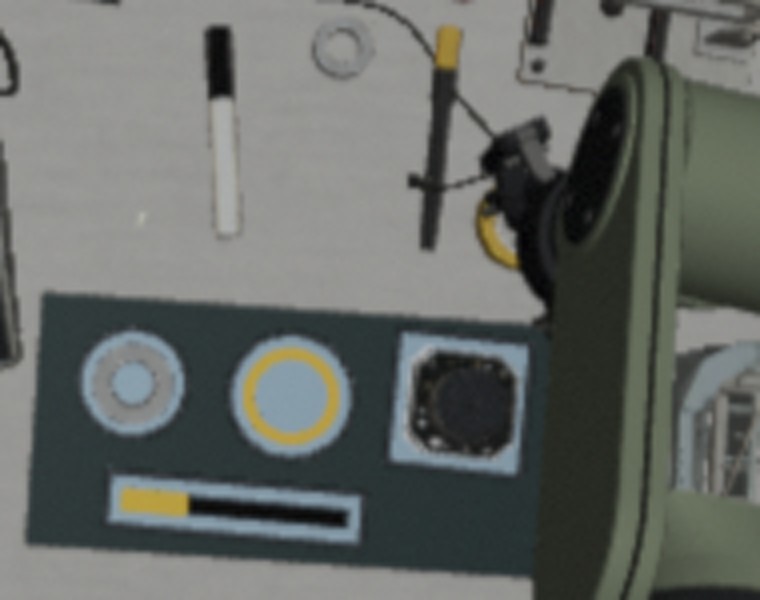

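The gauge is centred in its nest at (132,383). Now the tape, then the brush.

Run:
```python
from h import *
pick(635.7,-159,25,4,77)
if bot.current_finger_gap()<50: raise SystemExit("missed")
place(518.5,-9.1,0,9,75)
bot.reach([600,-140,180],qa(-20))
look("l4"); st()
```

```text
down t 19.78 p [ 635.6 -159.     3.6] gap 76.8 F [-0.2  0.2  0.8]
grip t 20.07 p [ 636.5 -159.2    5. ] gap 59.9 F [0.4 1.1 4.4]
lift t 20.96 p [ 634.7 -158.7  148.5] gap 60.6 F [-0.4 -0.  -1.5]
set t 23.05 p [518.3  -9.1   9. ] gap 60.7 F [-1.  -0.5  2.7]
open t 23.35 p [518.5  -9.1   8.9] gap 75.2 F [-0.  -0.1 -0.3]
away t 24.07 p [517.6  -9.1 149. ] gap 75.0 F [ 0.2  0.6 -0.5]
 t 24.79 p [ 598.7 -139.   178.3] gap 75.1 F [-0.2  0.7  0.1]
```

View pics/l4.png

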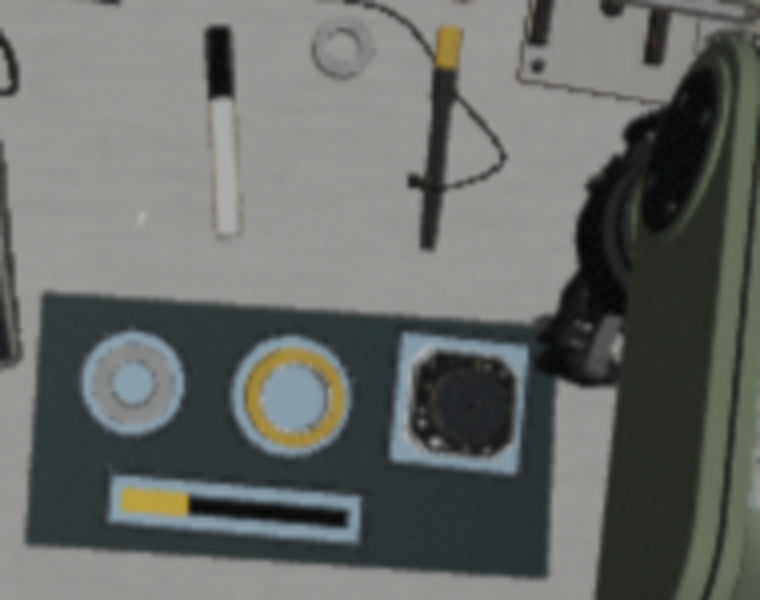

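The tape sits centred in its nest, about (297,397) against (291,396). Now the brush, gripped at its middle between the two cord crossings.

Run:
```python
from h import *
pick(689.8,-101,-95.2,6,40)
if bot.current_finger_gap()<6: raise SystemExit("missed")
look("l5")
place(444.5,25.7,-3.4,11,30)
bot.reach([420,-110,250],qa(-3))
look("l6"); st()
im=bot.snapshot("scene");crop(im,200,165,170,110,4.5,"pics/s6.png")
```

```text
down t 27.8 p [ 689.7 -101.     5.6] gap 40.3 F [ 0.3 -0.4  0.5]
grip t 28.16 p [ 690.2 -101.1    6.6] gap 12.0 F [1.3 0.4 3.1]
lift t 29.02 p [ 688.9 -100.8  148.5] gap 12.4 F [-0.4  0.3 -1. ]
set t 31.63 p [444.4  25.7  10.8] gap 11.9 F [-0.3  0.3  0.3]
open t 31.95 p [444.5  25.7  11. ] gap 29.6 F [-0.6 -1.4  0.6]
away t 32.66 p [443.6  25.7 149.1] gap 29.7 F [0.2 0.4 0.1]
 t 33.42 p [ 419.3 -108.9  248. ] gap 29.9 F [ 0.5 -0.6 -0.1]
```

View pics/l6.png

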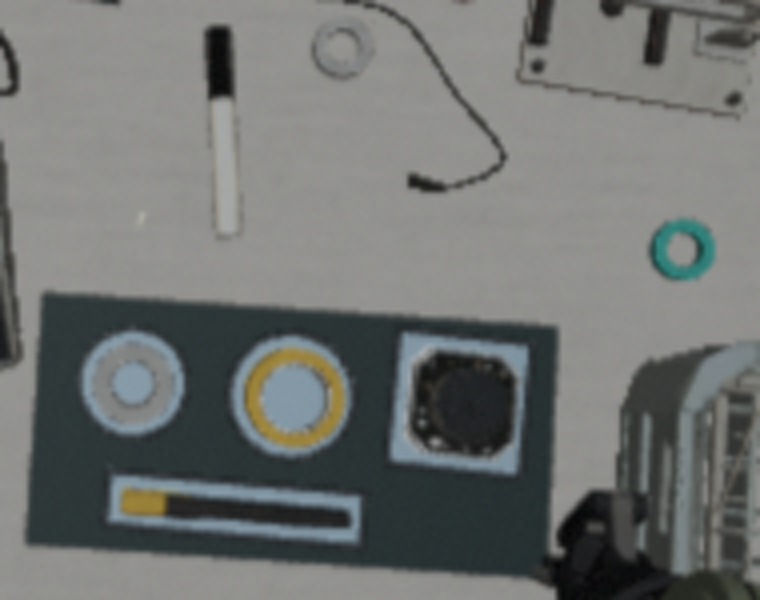

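View pics/s6.png

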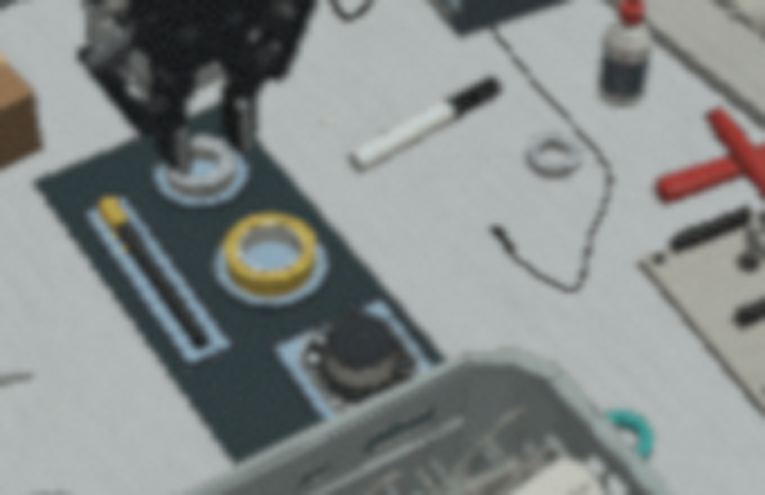

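All four items lie flat in their nests, and the pen and cord are unmoved. The brush runs along its nest from (121,500) to (350,520), and the gripper is clear of everything. Handing in.

```bash
python3 -c "
from h import *
bot.sign_off();st('done')"
```

```text
the job is handed in; nothing more can be done
the job is handed in; nothing more can be done
```

I placed the puck unit, ring gauge, yellow tape and brush, in that order, each in its own nest, and handed the job in at about 33 s of the 93 s allowed.

The final top and scene pictures show all four lying flat inside their rims and within about 3 mm of centre. The puck's tray is square with its nest, and the brush lies along its nest with the yellow end matching the outline. The pen, look-alikes and cord are where they were. The force readings I took at each step stayed under 5 N, though I did not log force during the moves.

Two things disagreed with the description:
- **Tray colour:** the puck's tray looks dark in the pictures, not white. It was the only puck unit on the open bench beyond the mat, so I used it.
- **Finger gap:** it read about 2–4 mm under the nominal size on every grip, but all four grips held.

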